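# Unclamp a filter sleeve and rack it

### The arm

A 6-joint arm with a two-finger parallel gripper is mounted at the origin on the work surface. World frame = base frame: x ahead of the robot, y to its left, z up, the work surface at z = 0. Lengths are in m, angles in degrees, forces in N, time in s.
With the tool pointing down it reaches from about 0.3 to 0.775 m from the base axis. Payload 14.6 kg.
Tool frame: the origin (TCP) lies on the centre line of the jaws, within the pads' length; the fingertips stand 19 mm ahead of it and the grasp point (between the pads) is the TCP; z points along the fingers, y is the line along which they close (so a half turn about z gives the same grasp; the last joint's range is limited). The gripper opens to 85 mm and grips with 20 to 120 N. Pads are 22 mm wide; open, the fingers measure 114 mm over their backs; the gripper's body (76 mm by 85 mm) begins 54 mm behind the grasp point. The pads swing forward as they close: fully open they stand 13 mm farther back than shut.
Start: joints at [-69.706, 17.183, 87.147, -0, 75.671, -3.816], TCP at [0.225, -0.502, 0.25] pointing down, gripper open.
Joint ranges: [-173.82, 173.82], [-45.26, 126.66], [13.44, 144.39], [-59.66, 239.66], [0, 175.72], [-146.38, 146.38]. Speed limits (degrees/s): [127.2, 127.2, 147.25, 180, 180, 180].

### API

Orientations are given as [roll, pitch, yaw] about the fixed x, y, z axes, in that order (R = Rz(yaw) Ry(pitch) Rx(roll)).
In Python, from rig import r, eyes gives the robot as it stands.
- The arm moves only by the tool carry_out, never from a script. Its arguments are lists of equal length, an entry for each row: "dp": the shift along the tool's x, y, z in mm, a list of three; "angular": the turn, a rotation vector about the tool's x, y, z in degrees, a list of three. In form: {"dp": [[dx, dy, dz], ...], "angular": [[ax, ay, az], ...]}. A call has 1 to 8 rows; each row shifts and turns the commanded pose from where the row before left it, along the tool's axes as they then stand; what a row does not reach is not made up. A row lasts 1/12 s, in which the tool goes at most 41.7 mm and 7.16 degrees, less where a joint would pass 70% of its speed; a pose out of reach is approached as far as the arm can. A call with a gripper value outside its range is refused whole. "grip" is the finger opening in mm, from 0 to 85.4, set as the call begins (left out, the last holds). The fingers move at their own pace and stop on an object; the grip force is fixed at half the most. Time passes only in rows, so rows that do not move let the fingers close. It gives the time, the measured TCP pose, the force, the opening and the grip force at its end, in the units of the state.
- r.sense(): the state, without advancing time (a new reading comes with each control period).
- eyes.capture(name): name is "side" or "top" or "wrist"; returns a dict with "pixels" (480x640x3 uint8, red, green, blue), "intrinsics" (3x3 intrinsics, pixels), "pose" (4x4, takes a point from camera to world coordinates). Camera axes: x right, y up, looking along -z (the intrinsics and any distortion apply to the point x, -y, -z); pixel columns grow to the right and rows downward; lengths in m; the calibration is good to about 2 mm. A picture is of the moment at which its call begins. There is no depth.
- r.sign_off(): hands the job in; it is judged then, once.
The state is a dict: "time": time; "q": joint angles; "joint_velocities": joint speeds; "effort": joint torques, N m; "position": TCP position; "eef_rot": TCP orientation; "force": force on the tool from outside, world axes, zero at the start; "ft_torque": the same for the moment, N m; "finger_gap": finger opening in m; "grasp_force": force on a finger pad.
Only numpy, scipy, OpenCV 4.12 (cv2) and the standard library are available. Lean on these libraries where they do the work, as an engineer would, in place of code of your own. Each camera call takes 0.05 s, during which the arm holds its last target. There are 200 camera calls.

### The job

Lift the red pawl of the blue ratchet clamp so that it stays up, slide the clamp's jaw all the way back, and draw the copper filter sleeve straight up off its white core, leaving the core standing in the clamp. Stand the sleeve upright on the black rubber mat and let go of it, then, as the cradle's walls leave no room at its sides, take it again by its two narrow ends and set it gently down, upright, to the floor of the empty blue cradle, between its walls. Leave the pawl up and the jaw back, and do not drop the sleeve or disturb the sleeve in the yellow cradle or the other things on the table.

Things in the scene. Friction and masses are not known exactly. Their poses are not given: they have to be found in the camera images.
- work_seat (a point): Point on the upper face of the blue ratchet clamp's slab (12 mm thick, fixed), under the centre of the clamped work. x: along the clamp from sliding jaw to fixed jaw; z up. Slab: x = -235 to 65, y = +-45 mm. Fixed jaw: x = 28.5 to 50.5 mm, 36 mm wide, 50 mm high. Sleeve and core start upright here, their x axes along this one.
- pawl (a joint): Hinge of the red pawl, rad. 0 = down, its tooth in the rack, which locks the jaw; it grows as the free end swings up; end stop 1.1. Clear of the rack from about 0.2 rad. Light friction (about 1 N at the tab) holds it wherever it is left.
- pawl_tab (a point): Centre of the red upright tab on the pawl's free end, to be pinched from above: 12 mm thick along the clamp's y, 18 mm along x, 36 mm high. With the pawl down it is 56 mm above the slab; under it is the pawl's arm, 18 mm wide. It swings in the clamp's xz plane at 75 mm radius about pawl_hinge, up and away from the jaw.
- pawl_hinge (a point): Axis of the pawl's hinge (along the clamp's y), 180 mm behind the work's centre, 32 mm above the slab, in cheeks at x = -185 to -135 mm from work_seat, y = +-19.5 mm, 42 mm high above the slab. The toothed steel bar (20 mm wide, teeth to 30 mm above the slab) passes between them from the jaw. Axes as work_seat.
- jaw (a joint): Travel of the sliding jaw along the clamp's -x, m. 0 = clamped on the sleeve, 0.045 = fully back at its stop. About 4 N of friction once the pawl is up; it stays where left. Its lip, 6 mm thick, reaches 12 mm over the sleeve's end, 1.8 mm above it, so the sleeve cannot be lifted until the jaw is back.
- jaw_post (a point): Middle of the black upright post on the sliding jaw, to push or pinch: 16 mm diameter, its free part runs from 23 mm below this point (the lip's top, 36 mm wide along y) to 20 mm above. It is 91 mm above the slab, and moves with the jaw.
- sleeve_mid (a point): Centre of the copper filter sleeve: a rectangular tube open at top and bottom, 56 mm (its x, between its narrow ends) x 36 mm (its y) outside, 60 mm high (its z), 5 mm walls, about 0.3 kg. It stands on the clamp's slab round the core, 2 mm clear of it on each side.
- core_mid (a point): White plastic filter core inside the sleeve, loose on the clamp's slab: block 42 x 22 mm, 52 mm high, with a brass stem of 14 mm diameter on top to 66 mm. This point is half-way up, 33 mm above the slab. The stem rises 6 mm above the sleeve's top: do not pull it.
- mat_top (a point): Centre of the upper face of the black rubber mat, 140 mm (x) x 120 mm (y), 4 mm thick, fixed to the table.
- blue_cradle_seat (a point): Blue cradle, fixed, empty: centre of its floor, 6 mm above the table. Two walls parallel to x, each 44 mm long, 10 mm thick, 62 mm high above the floor, 43 mm apart (y = +-21.5 mm), open at both ends. The sleeve stands between them with its 56 mm length along x (either way round), its ends sticking out 6 mm past the walls.
- yellow_cradle_seat (a point): The same cradle in yellow, occupied; it may stand where the blue one could be.
- spare_sleeve: A second, identical copper sleeve standing in the yellow cradle, origin at the centre of its underside. Leave it.
- gauge: Dark pressure gauge lying on the table, 64 mm diameter, 22 mm thick. Leave it.
- ferrule: Steel ring, 52 mm diameter, 20 mm high. Leave it.
- wrench: Wrench, 160 mm long, lying flat. Leave it.
- amber_bottle: Amber bottle, 60 mm diameter, 130 mm high. Leave it.
- steel_cup: Steel cup, 76 mm diameter, 80 mm high. Leave it.
- green_can: Green can, 60 mm diameter, 90 mm high. Leave it.
- sleeve: The same clamped sleeve, origin at the centre of its underside, 30 mm below sleeve_mid.
Not all that is in view belongs to the job. What is shaped like the part that bears mat_top but purple is not meant.

How it is judged (in metres and radians):
On the way, in this order (a step that is already met when the one before it is completed fails the run):
1. the pawl is lifted clear of the rack (above 0.2 rad) with the jaw still clamped (value of joint pawl above 0.2 rad and value of joint jaw below 0.006 m), for 0.2 s.
2. the jaw is slid back, by more than 38 of its 45 mm (value of joint jaw above 0.038 m), for 0.2 s.
3. the sleeve is lifted off the core (z of sleeve_mid in the frame of core_mid above 0.065 m), for 0.1 s.
4. the sleeve stands upright on the rubber mat, let go (x of sleeve_mid in the frame of mat_top between -0.07 and 0.07 m and y of sleeve_mid in the frame of mat_top between -0.06 and 0.06 m and z of sleeve_mid in the frame of mat_top between 0.026 and 0.034 m and angle between sleeve_mid's own z axis and vertical below 0.1 rad and contact force between sleeve and the fingers below 0.1 N), for 0.2 s.
At the end, for the whole second after the job is handed in: The sleeve rests upright and still on the blue cradle's floor between its walls, released, centred within 12 mm along the walls and 6 mm across; pawl still up (above 0.15 rad), jaw back by more than 30 mm; the core upright in the clamp within 12 mm of its place (x of sleeve_mid in the frame of blue_cradle_seat between -0.012 and 0.012 m and y of sleeve_mid in the frame of blue_cradle_seat between -0.006 and 0.006 m and z of sleeve_mid in the frame of blue_cradle_seat between 0.026 and 0.034 m and angle between each of sleeve_mid, core_mid's own z axis and vertical below 0.1 rad and linear speed of sleeve below 0.02 m/s and value of joint jaw above 0.03 m and value of joint pawl above 0.15 rad and x of core_mid in the frame of work_seat between -0.012 and 0.012 m and y of core_mid in the frame of work_seat between -0.012 and 0.012 m and z of core_mid in the frame of work_seat between 0.028 and 0.038 m); the robot touches nothing.
It fails at once if the core is dragged up by more than 10 mm (z of core_mid in the frame of work_seat above 0.043 m).
It fails at once if the sleeve is dropped (falling at more than 0.45 m/s, untouched by the fingers) (linear speed of sleeve above 0.45 m/s and contact force between sleeve and the fingers below 0.05 N).
It fails at once if the sleeve is tipped by more than 0.7 rad (angle between sleeve_mid's own z axis and vertical above 0.7 rad).
It fails at once if the sleeve in the yellow cradle is moved by more than 15 mm (distance of spare_sleeve from where it was at the start of the episode above 0.015 m).
It fails at once if another loose thing is moved by more than 25 mm (distance of any of gauge, ferrule, wrench, amber_bottle, steel_cup, green_can from where it was at the start of the episode above 0.025 m).
It also fails if it takes over 69 s, if anything falls off the work surface, if the arm or the gripper's body presses on something with over 40 N, if the wrist force passes 120 N, or if a joint passes its speed limit or range.

## Working session

There is one attempt and no reset: what is moved stays moved. The work goes in short steps, Python scripts to look and compute and a tool call to move; the robot and the scene stay as the last step left them, time stands still between calls to the robot, and variables do not carry over. Pictures are saved under pics/ and viewed, at most 10 in all, crops included, and the job is handed in when it is done.

Besides the shell and the picture viewer there is one more tool, called after "Emit:" by a JSON object that holds its "fn" and its "kwargs". carry_out: Moves the arm, as the interface text tells. Its arguments: {"type":"object","properties":{"dp":{"type":"array"},"angular":{"type":"array"},"grip":{"type":"number"}},"required":["dp","angular"]}

```bash
ls; mkdir -p pics
python3 - <<'E'
from rig import r, eyes
import cv2,pickle
for n in ("top","side"):
    c=eyes.capture(n); pickle.dump(c,open(f"pics/{n}0.pkl","wb"))
    cv2.imwrite(f"pics/{n}0.png",c["pixels"][:,:,::-1]); print(n,c["intrinsics"],c["pose"], c.keys())
print(r.sense())
E
```

```text
pics
top [[492.11633441   0.         322.83774312]
 [  0.         492.11633441 237.287383  ]
 [  0.           0.           1.        ]] [[-0.01828698  0.98412074 -0.17655584  0.31571081]
 [-0.99979385 -0.01955724 -0.00545703 -0.03497793]
 [-0.00882332  0.17641965  0.9842755   1.11053923]
 [ 0.          0.          0.          1.        ]] dict_keys(['pixels', 'intrinsics', 'pose'])
side [[485.83063887   0.         325.75465595]
 [  0.         485.83063887 245.03869636]
 [  0.           0.           1.        ]] [[-0.79721799  0.35468981 -0.48850652 -0.07312921]
 [-0.60366765 -0.47557471  0.63985472  0.70779487]
 [-0.00537139  0.80499928  0.59325148  0.77136065]
 [ 0.          0.          0.          1.        ]] dict_keys(['pixels', 'intrinsics', 'pose'])
{'time': 0.1, 'q': array([-6.97055863e+01,  1.72125698e+01,  8.71762040e+01,  5.41761243e-05,
        7.56698945e+01, -3.81397519e+00]), 'joint_velocities': array([ 0.06050033, -0.0779272 , -0.08197503,  0.00286573,  0.0170665 ,
       -0.07856014]), 'effort': array([ 4.79782211e-04, -5.44380248e+01, -3.62367582e+01, -8.60533805e-05,
        3.07014750e-03,  2.33864239e-05]), 'position': array([ 0.22460556, -0.50184624,  0.24978083]), 'eef_rot': array([-1.79941465e+02, -3.95481287e-03,  2.41083734e+01]), 'force': array([ 0.33693217, -0.54915934, -0.07905965]), 'ft_torque': array([ 0.01173005, -0.03755368, -0.01503622]), 'grasp_force': 0.0, 'finger_gap': 0.08526623732647584}
```

View pics/top0.png

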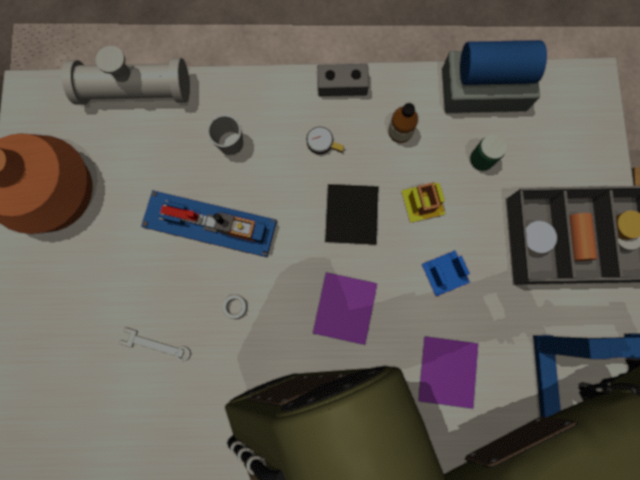

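View pics/side0.png

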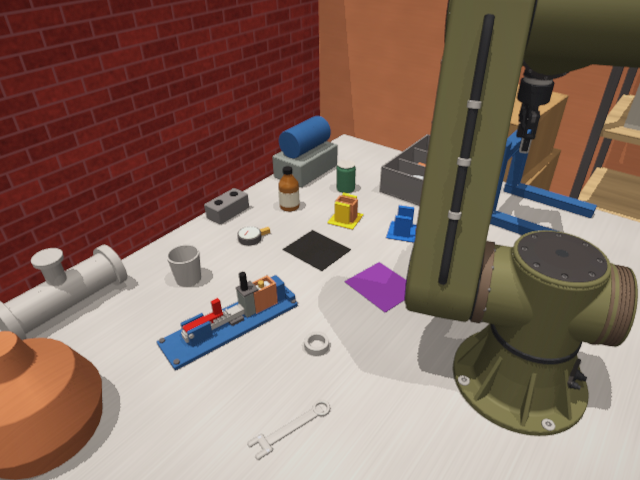

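The top view shows the clamp at (210,222) with its pawl end to the left, mat (352,214), yellow cradle (424,201), blue cradle (446,272). The side view agrees.

```bash
cat > h.py <<'E'
import numpy as np,cv2,pickle
def load(n): return pickle.load(open(f"pics/{n}.pkl","rb"))
def proj(c,P):
    P=np.atleast_2d(P).astype(float); T=np.linalg.inv(c["pose"]); q=P@T[:3,:3].T+T[:3,3]
    q=q*[1,-1,-1]; u=q@c["intrinsics"].T; return u[:,:2]/u[:,2:]
def back(c,uv,z):
    uv=np.atleast_2d(uv).astype(float); d=np.c_[uv,np.ones(len(uv))]@np.linalg.inv(c["intrinsics"]).T*[1,-1,-1]
    d=d@c["pose"][:3,:3].T; o=c["pose"][:3,3]; return o+d*((z-o[2])/d[:,2])[:,None]
def box(x0,x1,y0,y1,z): return np.array([[x0,y0,z],[x1,y0,z],[x1,y1,z],[x0,y1,z]])
def place(P,x,y,yaw,z=0):
    a=np.radians(yaw); R=np.array([[np.cos(a),-np.sin(a),0],[np.sin(a),np.cos(a),0],[0,0,1]]); return P@R.T+[x,y,z]
E
python3 - <<'E'
from h import *
c=load("top0"); im=c["pixels"]; hsv=cv2.cvtColor(im,cv2.COLOR_RGB2HSV)
def rect(mask,roi,z,name):
    m=np.zeros(mask.shape,np.uint8); x0,y0,x1,y1=roi; m[y0:y1,x0:x1]=mask[y0:y1,x0:x1]
    pts=np.argwhere(m)[:,::-1]; w=back(c,pts,z)[:,:2]
    (cx,cy),s,a=cv2.minAreaRect((w*1000).astype(np.float32)); print(name,cx,cy,s,a,len(pts))
blue=((hsv[...,0]>100)&(hsv[...,0]<120)&(hsv[...,1]>130)&(hsv[...,2]>50))
rect(blue,(130,180,290,265),.012,"slab")
rect(blue,(415,245,475,300),.003,"bluecr")
yel=((hsv[...,0]>22)&(hsv[...,0]<32)&(hsv[...,1]>150)&(hsv[...,2]>80))
rect(yel,(395,175,455,225),.003,"yel")
dark=(im.max(2)<45); rect(dark,(320,178,385,250),.004,"mat")
a=cv2.resize(im[180:265,130:290],None,fx=4.8,fy=4.8,interpolation=cv2.INTER_CUBIC)
b=cv2.resize(im[170:300,390:480],None,fx=4.2,fy=4.2,interpolation=cv2.INTER_CUBIC)
cv2.imwrite("pics/a.png",a[:,:,::-1]);cv2.imwrite("pics/b.png",b[:,:,::-1])
E
```

```text
slab 551.1876220703125 231.37667846679688 (295.02679443359375, 85.24761962890625) 75.33509063720703 2882
bluecr 429.1116943359375 -306.6968994140625 (76.64647674560547, 88.93099975585938) 21.1440372467041 1152
yel 593.6718139648438 -265.0882873535156 (75.96637725830078, 88.45578002929688) 12.444887161254883 616
mat 568.4118041992188 -96.198974609375 (113.8418197631836, 134.2276153564453) 86.38440704345703 2796
```

View pics/a.png

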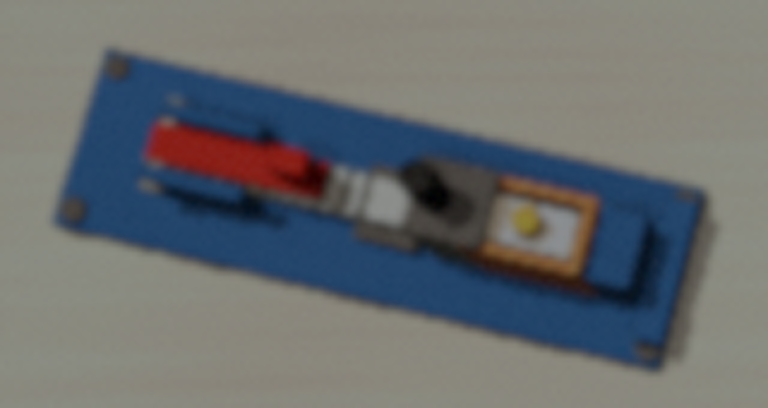

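View pics/b.png

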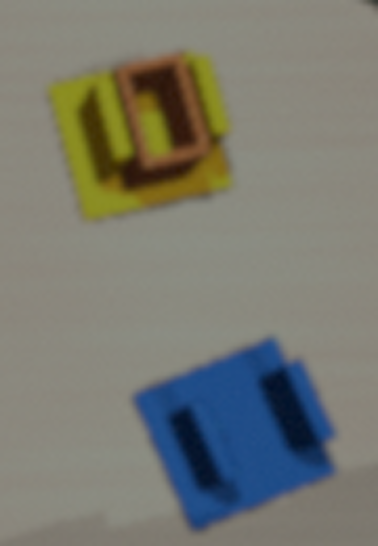

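The crops show the red tab near (305,165) and the post near (428,185) in a.png. In b.png the blue cradle's walls run at about 21° world yaw. Clamp yaw is about -104.7°, with work_seat near (0.530, 0.149).

Emit:
{"fn": "carry_out", "kwargs": {"dp": [[0,0,0],[0,0,0],[0,0,0],[0,0,0],[0,0,0],[0,0,0],[0,0,0],[0,0,0]], "angular": [[0,0,-6.4],[0,0,-6.4],[0,0,-6.4],[0,0,-6.4],[0,0,-6.4],[0,0,-6.4],[0,0,-6.4],[0,0,-6.4]]}}

```text
time: 0.77
position: [0.2246, -0.5019, 0.2499]
eef_rot: [-180.0, -0.0, 75.6]
force: [0.8, 1.1, -0.2]
finger_gap: 0.0854
grasp_force: 0.0
```

Emit:
{"fn": "carry_out", "kwargs": {"dp": [[34.7,5.5,0],[34.7,5.5,0],[34.7,5.5,0],[34.7,5.5,0],[34.7,5.5,0],[34.7,5.5,0],[34.7,5.5,0],[34.7,5.5,0]], "angular": [[0,0,0],[0,0,0],[0,0,0],[0,0,0],[0,0,0],[0,0,0],[0,0,0],[0,0,0]]}}

```text
time: 1.43
position: [0.3378, -0.243, 0.2502]
eef_rot: [-180.0, -0.0, 75.3]
force: [1.1, -0.3, 0.5]
finger_gap: 0.0855
grasp_force: 0.0
```

Emit:
{"fn": "carry_out", "kwargs": {"dp": [[34.7,5.5,0],[34.7,5.5,0],[34.7,5.5,0],[34.7,5.5,0],[34.7,5.5,0],[34.7,5.5,0],[34.7,5.5,0],[34.7,5.5,0]], "angular": [[0,0,0],[0,0,0],[0,0,0],[0,0,0],[0,0,0],[0,0,0],[0,0,0],[0,0,0]]}}

```text
time: 2.1
position: [0.4508, 0.0146, 0.2502]
eef_rot: [-180.0, 0.0, 75.3]
force: [1.0, -0.4, -0.1]
finger_gap: 0.0853
grasp_force: 0.0
```

Emit:
{"fn": "carry_out", "kwargs": {"dp": [[34.7,5.5,0],[34.7,5.5,0],[34.7,5.5,0],[34.7,5.5,0],[34.7,5.5,0],[34.7,5.5,0],[34.7,5.5,0],[34.7,5.5,0]], "angular": [[0,0,0],[0,0,0],[0,0,0],[0,0,0],[0,0,0],[0,0,0],[0,0,0],[0,0,0]]}}

```text
time: 2.77
position: [0.5638, 0.2718, 0.2498]
eef_rot: [-180.0, 0.0, 75.3]
force: [2.1, -0.7, 0.4]
finger_gap: 0.0856
grasp_force: 0.0
```

```bash
cat > snap.py <<'E'
import sys,cv2,pickle
from rig import r,eyes
v,n=sys.argv[1:3]
c=eyes.capture(v); pickle.dump(c,open(f"pics/{n}.pkl","wb")); cv2.imwrite(f"pics/{n}.png",c["pixels"][:,:,::-1])
s=r.sense(); print({k:s[k].round(4) if hasattr(s[k],'round') else s[k] for k in("time","q","position","eef_rot","force","finger_gap","grasp_force")}); print(c["pose"].round(3))
E
python3 snap.py wrist w1
```

```text
{'time': 2.8167, 'q': array([2.27132e+01, 2.74546e+01, 7.32070e+01, 6.38000e-02, 7.93805e+01,
       3.72413e+01]), 'position': array([0.5647, 0.2763, 0.2488]), 'eef_rot': array([-1.799285e+02, -2.440000e-02,  7.546010e+01]), 'force': array([3.3329, 5.1944, 0.6086]), 'finger_gap': 0.08525928545381055, 'grasp_force': 0.0}
[[ 0.967  0.24   0.081  0.585]
 [-0.253  0.919  0.303  0.349]
 [-0.001 -0.313  0.95   0.374]
 [ 0.     0.     0.     1.   ]]
```

View pics/w1.png

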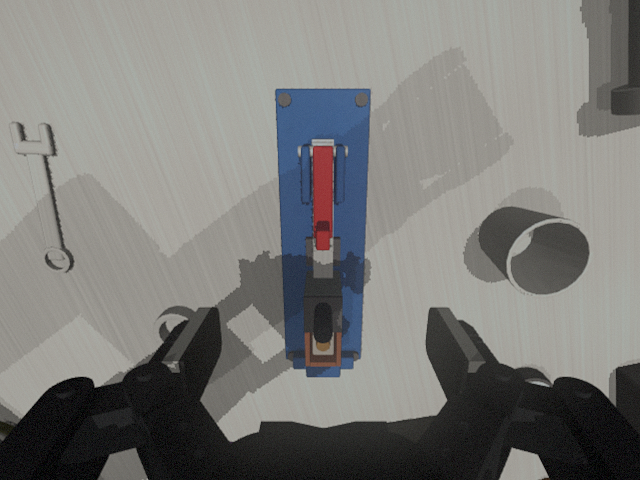

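The wrist view shows the slab's hinge-end corners at (276,89) and (370,89), the red tab near (322,235), the post near (322,320), and the wrench and cup well to the sides.

Run:
```python
from h import *
c=load("w1"); im=c["pixels"]; hsv=cv2.cvtColor(im,cv2.COLOR_RGB2HSV)
cor=back(c,[[276,89],[370.5,89]],.012); print(cor.round(4), np.linalg.norm(cor[0]-cor[1]))
d=cor[1]-cor[0]; yaw=np.degrees(np.arctan2(d[1],d[0]))-90
# slab edge points at several rows
blue=(hsv[...,0]>100)&(hsv[...,0]<122)&(hsv[...,1]>120)&(hsv[...,2]>40)
L=[];R=[]
for v in range(95,230,4):
    u=np.where(blue[v,250:400])[0]+250; L.append([u[0]-.5,v]);R.append([u[-1]+.5,v])
for E in(L,R):
    w=back(c,E,.012); vx,vy,x0,y0=cv2.fitLine(w[:,:2].astype(np.float32),cv2.DIST_HUBER,0,.001,.001).ravel(); a=np.degrees(np.arctan2(vy,vx)); print("edge yaw",a,x0,y0)
top=load("top0")
for yaw_ in (-104.7,yaw):
    a=np.radians(yaw_); X=np.array([np.cos(a),np.sin(a)]); W=cor[:,:2].mean(0)+.235*X; print(yaw_,"work",W)
    pts=np.array([[-.109,0,.056],[-.1090,0,.074],[.0,0,.066],[-.18,0,.042],[-.235,-.045,0],[.065,.045,0],[.065,-.045,0]])
    Q=place(pts,*W,yaw_,.012)
    print(proj(c,Q).round(0).tolist()); print(proj(top,Q).round(1).tolist())
red=((hsv[...,0]<6)|(hsv[...,0]>174))&(hsv[...,1]>150)
p=np.argwhere(red[130:260,290:350]); print("red rows",p[:,0].min()+130,p[:,0].max()+130)
for v in range(140,256,6):
    u=np.where(red[v,290:350])[0]+290; print(v,u.min() if len(u) else None,u.max() if len(u) else None,end='; ')
dk=im.max(2)<40
p=np.argwhere(dk[290:350,300:345]); print("\npost",p.mean(0)+[290,300],p.min(0)+[290,300],p.max(0)+[290,300])
```

```text
[[0.549  0.3883 0.012 ]
 [0.6345 0.366  0.012 ]] 0.08835815736155672
edge yaw 75.375626 0.53608364 0.3416441
edge yaw 75.56859 0.61801416 0.30806026
-104.7 work [0.53209819 0.14982247]
[[323.0, 236.0], [323.0, 242.0], [323.0, 346.0], [323.0, 153.0], [275.0, 89.0], [361.0, 360.0], [285.0, 360.0]]
[[191.7, 214.0], [189.4, 212.2], [239.1, 224.6], [162.6, 208.1], [139.9, 225.6], [276.8, 218.2], [266.7, 256.1]]
-104.65597428559366 work [0.53227287 0.14977672]
[[323.0, 236.0], [323.0, 242.0], [323.0, 346.0], [323.0, 153.0], [275.0, 89.0], [361.0, 360.0], [286.0, 360.0]]
[[191.7, 214.0], [189.4, 212.1], [239.1, 224.5], [162.6, 208.1], [139.9, 225.6], [276.8, 218.1], [266.8, 256.1]]
red rows 146 249
140 None None; 146 319 329; 152 313 331; 158 313 331; 164 314 331; 170 314 331; 176 314 331; 182 314 331; 188 314 331; 194 314 331; 200 314 331; 206 314 331; 212 314 331; 218 314 331; 224 314 331; 230 314 331; 236 314 331; 242 317 328; 248 317 328; 254 None None; 
post [317.49861496 321.95567867] [296 304] [341 331]
```

Emit:
{"fn": "carry_out", "kwargs": {"dp": [[-8,-0.5,30],[-8,-0.6,30],[0,0,30],[0,0,20],[0,0,10],[0,0,0],[0,0,0]], "angular": [[0,0,0],[0,0,-0.1],[0,0,0],[0,0,0],[0,0,0],[0,0,0],[0,0,0]], "grip": 40}}

```text
time: 3.4
position: [0.5587, 0.255, 0.1309]
eef_rot: [180.0, -0.0, 75.4]
force: [0.2, 0.8, 1.5]
finger_gap: 0.0401
grasp_force: 0.0
```

```bash
python3 snap.py wrist w2
```

```text
{'time': 3.45, 'q': array([ 2.11195e+01,  3.17993e+01,  8.29087e+01, -2.00000e-04,
        6.51861e+01,  3.57042e+01]), 'position': array([0.559 , 0.2552, 0.1317]), 'eef_rot': array([ 1.799139e+02, -6.160000e-02,  7.541540e+01]), 'force': array([-0.5808, -0.7545,  0.0356]), 'finger_gap': 0.04013235163204374, 'grasp_force': 0.0}
[[ 0.968  0.239  0.079  0.579]
 [-0.251  0.919  0.302  0.332]
 [-0.001 -0.313  0.95   0.255]
 [ 0.     0.     0.     1.   ]]
```

View pics/w2.png

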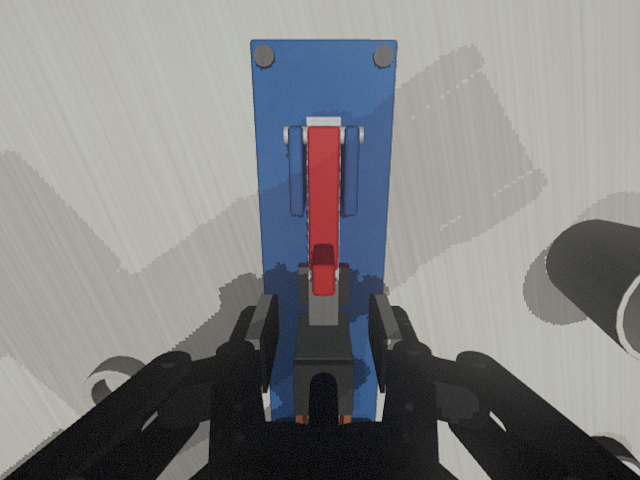

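The tab, at (323,280), is centred between the fingers at u≈265 and 380. Descend and pinch.

Emit:
{"fn": "carry_out", "kwargs": {"dp": [[0,0,20],[0,0,20],[0,0,10],[0,0,5],[0,0,0]], "angular": [[0,0,0],[0,0,0],[0,0,0],[0,0,0],[0,0,0]]}}

```text
time: 3.87
position: [0.5585, 0.2549, 0.0753]
eef_rot: [-180.0, 0.0, 75.4]
force: [-0.6, 0.4, -0.9]
finger_gap: 0.04
grasp_force: 0.0
```

Emit:
{"fn": "carry_out", "kwargs": {"dp": [[0,0,0],[0,0,0],[0,0,0],[0,0,0],[0,0,0],[0,0,0]], "angular": [[0,0,0],[0,0,0],[0,0,0],[0,0,0],[0,0,0],[0,0,0]], "grip": 6}}

```text
time: 4.37
position: [0.5588, 0.2551, 0.0766]
eef_rot: [179.9, -0.1, 75.4]
force: [-3.1, -0.7, 6.0]
finger_gap: 0.0109
grasp_force: 59.9
```

Emit:
{"fn": "carry_out", "kwargs": {"dp": [[2.4,0,-4.87],[2.4,0,-4.87],[2.4,0,-4.87],[2.4,0,-4.87],[2.4,0,-4.87],[2.4,0,-4.87],[2.4,0,-4.87],[0,0,0]], "angular": [[0,-4,0],[0,-4,0],[0,-4,0],[0,-4,0],[0,-4,0],[0,-4,0],[0,-4,0],[0,0,0]]}}

```text
time: 5.03
position: [0.5648, 0.2781, 0.1071]
eef_rot: [179.8, 28.3, 75.4]
force: [-7.0, -9.4, 16.1]
finger_gap: 0.0109
grasp_force: 60.6
```

Emit:
{"fn": "carry_out", "kwargs": {"dp": [[0,0,0],[0,0,0],[0,0,0]], "angular": [[0,0,0],[0,0,0],[0,0,0]]}}

```text
time: 5.28
position: [0.5646, 0.2776, 0.1067]
eef_rot: [179.9, 28.0, 75.3]
force: [-3.4, -2.0, 10.0]
finger_gap: 0.011
grasp_force: 60.3
```

Emit:
{"fn": "carry_out", "kwargs": {"dp": [[0,0,0],[0,0,0],[0,0,0],[0,0,0]], "angular": [[0,0,0],[0,0,0],[0,0,0],[0,0,0]], "grip": 45}}

```text
time: 5.62
position: [0.5643, 0.2774, 0.1048]
eef_rot: [-180.0, 28.0, 75.4]
force: [-0.6, -0.3, 0.9]
finger_gap: 0.0445
grasp_force: 0.0
```

Emit:
{"fn": "carry_out", "kwargs": {"dp": [[0,0,-15],[0,0,-25],[0,0,-25],[0,0,-15],[0,0,0]], "angular": [[0,0,0],[0,0,0],[0,0,0],[0,0,0],[0,0,0]]}}

```text
time: 6.03
position: [0.5745, 0.3153, 0.1786]
eef_rot: [179.8, 27.8, 75.4]
force: [0.4, 0.0, 0.7]
finger_gap: 0.0447
grasp_force: 0.0
```

```bash
python3 snap.py top t2; python3 snap.py side s2 |tail -0
python3 - <<'E'
import cv2,numpy as np
a=cv2.imread("pics/t2.png")[170:270,120:290];b=cv2.imread("pics/s2.png")[260:370,150:310]
a=cv2.resize(a,(640,376),interpolation=cv2.INTER_CUBIC)[:300];b=cv2.resize(b,(436,300),interpolation=cv2.INTER_CUBIC)
a=cv2.resize(a,(400,188)); o=np.zeros((500,640,3),np.uint8); o[:188,:400]=a; o[190:490,:436]=b
cv2.imwrite("pics/c2.png",o)
E
```

```text
{'time': 6.0833, 'q': array([ 31.8997,  45.6612,  57.5078, -19.0352,  97.3502,  47.4659]), 'position': array([0.574 , 0.3144, 0.1763]), 'eef_rot': array([179.8929,  27.902 ,  75.3982]), 'force': array([ 1.1344,  0.3327, -0.8514]), 'finger_gap': 0.045169693587249746, 'grasp_force': 0.0}
[[-0.018  0.984 -0.177  0.316]
 [-1.    -0.02  -0.005 -0.035]
 [-0.009  0.176  0.984  1.111]
 [ 0.     0.     0.     1.   ]]Exception ignored on flushing sys.stdout:
BrokenPipeError: [Errno 32] Broken pipe
```

View pics/c2.png

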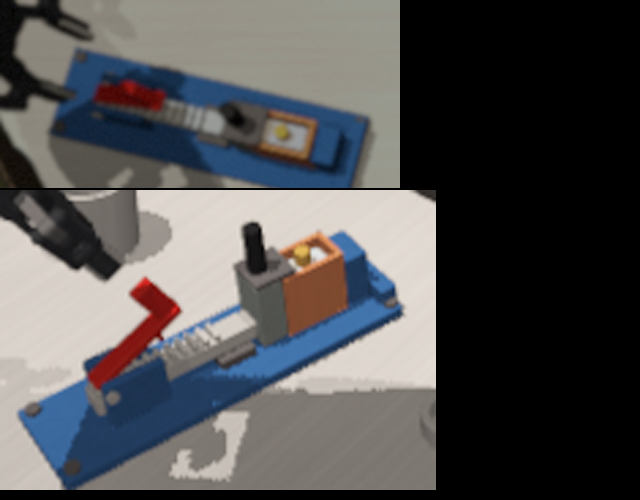

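The pawl is up and stays up. The post runs from its top at side pixel ~(243,273) to its base at ~(243.6,290). Locate the post.

Run:
```python
from h import *
c=load("s2");t=load("t2")
im=c["pixels"].max(2)
a=np.radians(-104.6);X=np.array([np.cos(a),np.sin(a)]);Y=np.array([-X[1],X[0]]);W=np.array([.531,.1495])
def loc(P): d=P[:,:2]-W; return np.c_[d@X,d@Y].round(4)
dk=np.argwhere(im[268:300,232:256]<45)+[268,232]; print(dk.min(0),dk.max(0),dk.mean(0))
m=dk.mean(0)[::-1]; print("side mid",loc(back(c,m,.103)))
tm=t["pixels"].max(2)[205:235,205:240]; p=np.argwhere(tm<40)+[205,205]; print(len(p),p.mean(0),p.min(0),p.max(0)); print("top mid",loc(back(t,p.mean(0)[::-1],.103)))
# model check: work_seat stem top & fixed jaw
for x in (-.045,-.04,-.035,-.03): print(x,proj(c,place(np.array([[x,0,.071],[x,0,.111]]),*W,-104.6,.012)).round(1).tolist(),proj(t,place(np.array([[x,0,.091]]),*W,-104.6,.012)).round(1).tolist())
```

```text
[272 240] [290 247] [281.30841121 243.17757009]
side mid [[-0.0449 -0.0034]]
66 [220.65151515 219.74242424] [215 215] [233 226]
top mid [[-0.0367 -0.0042]]
-0.045 [[243.3, 287.6], [241.3, 273.2]] [[216.5, 217.8]]
-0.04 [[245.3, 286.7], [243.4, 272.3]] [[218.8, 218.4]]
-0.035 [[247.3, 285.7], [245.4, 271.3]] [[221.1, 218.9]]
-0.03 [[249.4, 284.7], [247.5, 270.4]] [[223.4, 219.5]]
```

Emit:
{"fn": "carry_out", "kwargs": {"dp": [[0,0,0],[0,0,0],[0,0,0],[0,0,0],[0,0,0]], "angular": [[0,7,0],[0,7,0],[0,7,0],[0,7,0],[0,0,0]]}}

```text
time: 6.55
position: [0.5735, 0.3113, 0.1747]
eef_rot: [-180.0, -0.3, 75.2]
force: [1.1, 0.2, 1.5]
finger_gap: 0.0451
grasp_force: 0.0
```

Emit:
{"fn": "carry_out", "kwargs": {"dp": [[-32,0,0],[-32,0,0],[-32,0,0],[-32,0,0],[0,0,0],[0,0,0],[0,0,0]], "angular": [[0,0,0],[0,0,0],[0,0,0],[0,0,0],[0,0,0],[0,0,0],[0,0,0]]}}

```text
time: 7.13
position: [0.5414, 0.1901, 0.1749]
eef_rot: [-179.9, 0.1, 75.4]
force: [0.5, 0.0, 0.5]
finger_gap: 0.0452
grasp_force: 0.0
```

Emit:
{"fn": "carry_out", "kwargs": {"dp": [[0,0,25],[0,0,25],[0,0,16],[0,0,0],[0,0,0]], "angular": [[0,0,0],[0,0,0],[0,0,0],[0,0,0],[0,0,0]]}}

```text
time: 7.55
position: [0.5413, 0.1907, 0.1089]
eef_rot: [-179.9, 0.1, 75.5]
force: [0.2, 0.4, 0.9]
finger_gap: 0.0451
grasp_force: 0.0
```

Emit:
{"fn": "carry_out", "kwargs": {"dp": [[0,0,0],[0,0,0],[0,0,0],[0,0,0],[0,0,0],[0,0,0]], "angular": [[0,0,0],[0,0,0],[0,0,0],[0,0,0],[0,0,0],[0,0,0]], "grip": 8}}

```text
time: 8.05
position: [0.5418, 0.1904, 0.1109]
eef_rot: [179.9, -0.1, 75.4]
force: [-3.3, 1.5, 5.8]
finger_gap: 0.0144
grasp_force: 58.4
```

Emit:
{"fn": "carry_out", "kwargs": {"dp": [[8,0,0],[8,0,0],[8,0,0],[8,0,0],[7,0,0],[6,0,0],[0,0,0],[0,0,0]], "angular": [[0,0,0],[0,0,0],[0,0,0],[0,0,0],[0,0,0],[0,0,0],[0,0,0],[0,0,0]]}}

```text
time: 8.72
position: [0.5532, 0.2339, 0.1109]
eef_rot: [179.9, -0.1, 75.4]
force: [-2.2, 0.9, 5.0]
finger_gap: 0.0147
grasp_force: 58.5
```

Emit:
{"fn": "carry_out", "kwargs": {"dp": [[0,0,0],[0,0,0],[0,0,0]], "angular": [[0,0,0],[0,0,0],[0,0,0]]}}

```text
time: 8.97
position: [0.5532, 0.2339, 0.1109]
eef_rot: [179.9, -0.1, 75.4]
force: [-1.8, 0.9, 5.2]
finger_gap: 0.0143
grasp_force: 58.4
```

Emit:
{"fn": "carry_out", "kwargs": {"dp": [[0,0,0],[0,0,0],[0,0,0],[0,0,-10],[0,0,-25],[0,0,-31],[0,0,0]], "angular": [[0,0,0],[0,0,0],[0,0,0],[0,0,0],[0,0,0],[0,0,0],[0,0,0]], "grip": 60}}

```text
time: 9.55
position: [0.5547, 0.2341, 0.1822]
eef_rot: [179.6, -0.3, 75.4]
force: [0.6, 0.7, 1.6]
finger_gap: 0.0603
grasp_force: 0.0
```

Emit:
{"fn": "carry_out", "kwargs": {"dp": [[-30,0,0],[-30,0,0],[-27.3,0,0],[0,0,0],[0,0,0],[0,0,0]], "angular": [[0,0,0],[0,0,0],[0,0,0],[0,0,0],[0,0,0],[0,0,0]]}}

```text
time: 10.05
position: [0.5312, 0.1493, 0.1762]
eef_rot: [179.9, -0.0, 75.4]
force: [0.1, -0.4, -0.4]
finger_gap: 0.0598
grasp_force: 0.0
```

```bash
python3 snap.py wrist w3; python3 snap.py side s3 >/dev/null
python3 - <<'E'
import cv2,numpy as np
b=cv2.imread("pics/s3.png")[250:370,150:310]
cv2.imwrite("pics/c3.png",np.vstack([cv2.resize(b,(400,300),interpolation=cv2.INTER_CUBIC),cv2.resize(cv2.imread("pics/w3.png"),(400,300))]))
E
```

```text
{'time': 10.1, 'q': array([1.19209e+01, 2.14880e+01, 9.17594e+01, 4.90000e-03, 6.67105e+01,
       2.64904e+01]), 'position': array([0.5311, 0.1496, 0.1759]), 'eef_rot': array([ 1.799643e+02, -2.280000e-02,  7.542860e+01]), 'force': array([ 0.1765, -0.1741,  0.9511]), 'finger_gap': 0.059869147439767276, 'grasp_force': 0.0}
[[ 0.968  0.239  0.079  0.552]
 [-0.252  0.919  0.302  0.226]
 [-0.    -0.312  0.95   0.3  ]
 [ 0.     0.     0.     1.   ]]
```

View pics/c3.png

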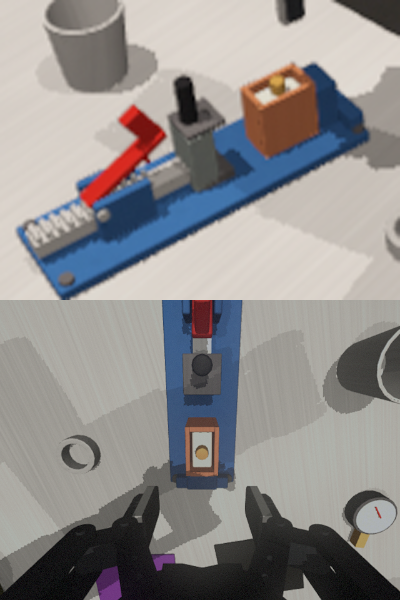

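The jaw is back, the pawl up, and the sleeve and core stand free with the stem near wrist pixel (323,245). I'll check the stem and sleeve centre numerically.

Run:
```python
from h import *
c=load("w3"); hsv=cv2.cvtColor(c["pixels"],cv2.COLOR_RGB2HSV)
print(proj(c,[[.531,.1495,.078]]))
R=c["pixels"].astype(int)
m=((hsv[...,0]>5)&(hsv[...,0]<16)&(hsv[...,1]>110)); m[:180]=0;m[300:]=0;m[:,:280]=0;m[:,370:]=0
p=np.argwhere(m); print(p.min(0),p.max(0))
for z,pl in((.072,box(-.028,.028,-.018,.018,.06)),(.012,box(-.028,.028,-.018,.018,0))): print(proj(c,place(pl,.531,.1495,-104.6,.012)).round(1).tolist())
for v in range(195,290,10):
    u=np.where(m[v])[0]; print(v,u.min() if len(u) else 0,u.max() if len(u) else 0)
s=((hsv[...,0]>15)&(hsv[...,0]<28)&(hsv[...,1]>100)); p=np.argwhere(s[215:270,300:345]); print("stem",len(p),p.mean(0)+[215,300],p.min(0)+[215,300],p.max(0)+[215,300])
```

```text
[[321.76700364 249.01180402]]
[188 296] [281 349]
[[294.1, 205.4], [296.1, 283.8], [347.6, 283.8], [349.4, 205.4]]
[[299.8, 189.1], [301.1, 253.9], [343.0, 253.9], [344.3, 189.1]]
195 301 336
205 296 349
215 296 349
225 297 349
235 297 349
245 297 348
255 297 348
265 298 348
275 298 348
285 0 0
stem 292 [245.19520548 322.70547945] [233 313] [254 332]
```

Emit:
{"fn": "carry_out", "kwargs": {"dp": [[1.5,0.6,30],[0,0,35],[0,0,30],[0,0,20],[0,0,7],[0,0,0],[0,0,0]], "angular": [[0,0,0],[0,0,0],[0,0,0],[0,0,0],[0,0,0],[0,0,0],[0,0,0]]}}

```text
time: 10.73
position: [0.5323, 0.1508, 0.0543]
eef_rot: [180.0, -0.0, 75.4]
force: [0.2, 0.3, 0.9]
finger_gap: 0.0601
grasp_force: 0.0
```

Emit:
{"fn": "carry_out", "kwargs": {"dp": [[0,0,0],[0,0,0],[0,0,0],[0,0,0],[0,0,0],[0,0,0]], "angular": [[0,0,0],[0,0,0],[0,0,0],[0,0,0],[0,0,0],[0,0,0]], "grip": 28}}

```text
time: 11.23
position: [0.5326, 0.1505, 0.0551]
eef_rot: [179.9, -0.1, 75.4]
force: [-1.5, 1.7, 8.0]
finger_gap: 0.0354
grasp_force: 60.3
```

Emit:
{"fn": "carry_out", "kwargs": {"dp": [[0,0,-4],[0,0,-8],[0,0,-12],[0,0,-12],[0,0,-12],[0,0,-12],[0,0,-12],[0,0,-12]], "angular": [[0,0,0],[0,0,0],[0,0,0],[0,0,0],[0,0,0],[0,0,0],[0,0,0],[0,0,0]]}}

```text
time: 11.9
position: [0.5319, 0.1502, 0.139]
eef_rot: [180.0, -0.0, 75.4]
force: [-0.3, 0.0, -3.3]
finger_gap: 0.035
grasp_force: 60.4
```

Emit:
{"fn": "carry_out", "kwargs": {"dp": [[0,0,-15],[0,0,-15],[0,0,-12],[0,0,-4],[0,0,0],[0,0,0]], "angular": [[0,0,0],[0,0,0],[0,0,0],[0,0,0],[0,0,0],[0,0,0]]}}

```text
time: 12.4
position: [0.5316, 0.1502, 0.1831]
eef_rot: [-180.0, 0.0, 75.4]
force: [-0.0, -0.2, -2.8]
finger_gap: 0.0353
grasp_force: 60.5
```

```bash
python3 snap.py top t4;  python3 - <<'E'
from h import *
t=load("top0"); im=t["pixels"]
print("mat model",[proj(t,place(box(-.07,.07,-.06,.06,.004),.5684,-.0962,y)).round(1).tolist() for y in(-3.6,)])
m=(im.max(2)<50); m[:175]=0;m[250:]=0;m[:,:318]=0;m[:,388:]=0
cnt=max(cv2.findContours(m.astype(np.uint8),0,2)[0],key=cv2.contourArea); w=back(t,cnt[:,0],.004)[:,:2]*1000
print(cv2.minAreaRect(w.astype(np.float32)), (w.max(0)+w.min(0))/2)
E
```

```text
{'time': 12.45, 'q': array([ 1.19802e+01,  2.11681e+01,  9.12219e+01, -9.00000e-04,
        6.76836e+01,  2.65709e+01]), 'position': array([0.5315, 0.1502, 0.1827]), 'eef_rot': array([-1.799345e+02,  3.370000e-02,  7.540960e+01]), 'force': array([ 0.4562,  0.5347, -2.7298]), 'finger_gap': 0.03535714116089765, 'grasp_force': 60.47749042510986}
[[-0.018  0.984 -0.177  0.316]
 [-1.    -0.02  -0.005 -0.035]
 [-0.009  0.176  0.984  1.111]
 [ 0.     0.     0.     1.   ]]
mat model [[[377.0, 244.6], [378.5, 185.3], [326.9, 183.2], [324.3, 242.4]]]
((568.325927734375, -96.13768005371094), (114.29186248779297, 134.67770385742188), 86.21064758300781) [568.10344361 -96.42587868]
```

Emit:
{"fn": "carry_out", "kwargs": {"dp": [[0,0,0],[0,0,0],[0,0,0],[0,0,0],[0,0,0],[0,0,0],[0,0,0],[0,0,0]], "angular": [[0,0,6.8],[0,0,6.8],[0,0,6.8],[0,0,6.8],[0,0,6.8],[0,0,6.8],[0,0,6.8],[0,0,6.8]]}}

```text
time: 13.12
position: [0.5315, 0.1502, 0.1824]
eef_rot: [-180.0, 0.1, 20.7]
force: [0.2, -0.4, -2.6]
finger_gap: 0.0354
grasp_force: 60.6
```

Emit:
{"fn": "carry_out", "kwargs": {"dp": [[-6.8,30.4,0],[-6.8,30.4,0],[-6.8,30.4,0],[-6.8,30.4,0],[-6.8,30.4,0],[-6.8,30.4,0],[-6.8,30.4,0],[-6.6,30.1,0]], "angular": [[0,0,0],[0,0,0],[0,0,0],[0,0,0],[0,0,0],[0,0,0],[0,0,0],[0,0,0]]}}

```text
time: 13.78
position: [0.568, -0.0975, 0.1825]
eef_rot: [-179.9, 0.1, 21.0]
force: [1.0, 0.1, -3.2]
finger_gap: 0.0353
grasp_force: 60.9
```

Emit:
{"fn": "carry_out", "kwargs": {"dp": [[0,0,10],[0,0,25],[0,0,30],[0,0,25],[0,0,20],[0,0,13],[0,0,0],[0,0,0]], "angular": [[0,0,0],[0,0,0],[0,0,0],[0,0,0],[0,0,0],[0,0,0],[0,0,0],[0,0,0]]}}

```text
time: 14.45
position: [0.5682, -0.0958, 0.0603]
eef_rot: [-180.0, 0.0, 21.0]
force: [0.1, 0.1, -2.7]
finger_gap: 0.0354
grasp_force: 61.0
```

Emit:
{"fn": "carry_out", "kwargs": {"dp": [[0,0,6],[0,0,4],[0,0,1.5],[0,0,0.5],[0,0,0.5],[0,0,0]], "angular": [[0,0,0],[0,0,0],[0,0,0],[0,0,0],[0,0,0],[0,0,0]]}}

```text
time: 14.95
position: [0.5684, -0.0959, 0.0482]
eef_rot: [180.0, -0.0, 21.0]
force: [0.4, 0.3, -2.8]
finger_gap: 0.0352
grasp_force: 61.0
```

Emit:
{"fn": "carry_out", "kwargs": {"dp": [[0,0,0.5],[0,0,0],[0,0,0]], "angular": [[0,0,0],[0,0,0],[0,0,0]]}}

```text
time: 15.2
position: [0.5683, -0.0959, 0.0476]
eef_rot: [180.0, -0.0, 21.0]
force: [0.0, -0.5, -2.8]
finger_gap: 0.0354
grasp_force: 61.0
```

Emit:
{"fn": "carry_out", "kwargs": {"dp": [[0,0,0.5],[0,0,0.5],[0,0,0]], "angular": [[0,0,0],[0,0,0],[0,0,0]]}}

```text
time: 15.45
position: [0.5684, -0.0959, 0.0472]
eef_rot: [180.0, -0.0, 21.0]
force: [-4.4, 1.4, 6.4]
finger_gap: 0.0357
grasp_force: 62.1
```

Emit:
{"fn": "carry_out", "kwargs": {"dp": [[0,0,0],[0,0,0],[0,0,0],[0,0,0],[0,0,0],[0,0,0]], "angular": [[0,0,0],[0,0,0],[0,0,0],[0,0,0],[0,0,0],[0,0,0]], "grip": 60}}

```text
time: 15.95
position: [0.5683, -0.0959, 0.0464]
eef_rot: [-180.0, 0.0, 21.0]
force: [1.2, 0.6, -0.5]
finger_gap: 0.0602
grasp_force: 0.0
```

Emit:
{"fn": "carry_out", "kwargs": {"dp": [[0,0,-10],[0,0,-25],[0,0,-35],[0,0,-35],[0,0,-25],[0,0,0],[0,0,0]], "angular": [[0,0,0],[0,0,0],[0,0,0],[0,0,0],[0,0,0],[0,0,0],[0,0,0]]}}

```text
time: 16.53
position: [0.5687, -0.096, 0.1785]
eef_rot: [179.9, -0.2, 21.0]
force: [-0.7, 0.8, -0.7]
finger_gap: 0.0601
grasp_force: 0.0
```

Emit:
{"fn": "carry_out", "kwargs": {"dp": [[0,0,0],[0,0,0],[0,0,0],[0,0,0],[0,0,0],[0,0,0],[0,0,0],[0,0,0]], "angular": [[0,0,-7],[0,0,-7],[0,0,-7],[0,0,-7],[0,0,-7],[0,0,-7],[0,0,-7],[0,0,-7]], "grip": 85}}

```text
time: 17.2
position: [0.5678, -0.0958, 0.1753]
eef_rot: [-179.9, -0.0, 77.4]
force: [0.4, -0.2, 0.4]
finger_gap: 0.0845
grasp_force: 0.0
```

Emit:
{"fn": "carry_out", "kwargs": {"dp": [[0,0,0],[0,0,0],[0,0,0],[0,0,0],[0,0,0],[0,0,0],[0,0,0]], "angular": [[0,0,-7],[0,0,-7],[0,0,-7],[0,0,-7],[0,0,-6],[0,0,0],[0,0,0]]}}

```text
time: 17.78
position: [0.5679, -0.0958, 0.1757]
eef_rot: [-179.9, -0.0, 110.8]
force: [0.2, 0.3, -0.2]
finger_gap: 0.0851
grasp_force: 0.0
```

```bash
python3 snap.py wrist w5;python3 snap.py top t5|tail -1
python3 - <<'E'
from h import *
import cv2
a=cv2.imread("pics/w5.png"); b=cv2.imread("pics/t5.png")[150:310,120:480]
cv2.imwrite("pics/c5.png",np.vstack([cv2.resize(a,(480,360)),cv2.resize(b,(480,213),interpolation=cv2.INTER_CUBIC)]))
c=load("w5")
print("pred sleeve top",proj(c,place(box(-.028,.028,-.018,.018,.064),.5684,-.0959,21)).round(1).tolist())
E
```

```text
{'time': 17.8333, 'q': array([-1.32216e+01,  2.44593e+01,  8.75599e+01,  8.00000e-04,
        6.80494e+01, -3.40115e+01]), 'position': array([ 0.568 , -0.0959,  0.1758]), 'eef_rot': array([-1.799436e+02, -3.890000e-02,  1.107896e+02]), 'force': array([0.2373, 0.0641, 0.6793]), 'finger_gap': 0.08509501423613094, 'grasp_force': 0.0}
[[ 0.935 -0.339 -0.108  0.54 ]
 [ 0.356  0.888  0.292 -0.022]
 [-0.003 -0.311  0.95   0.3  ]
 [ 0.     0.     0.     1.   ]]
 [ 0.     0.     0.     1.   ]]
pred sleeve top [[284.6, 266.9], [363.4, 266.8], [365.1, 217.7], [282.7, 217.8]]
```

View pics/c5.png

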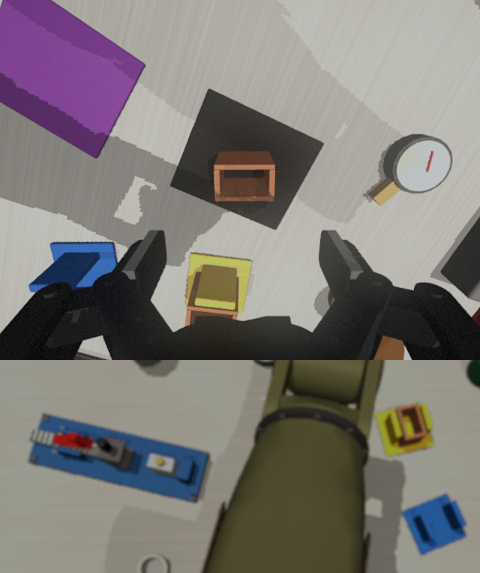

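The sleeve stands on the mat in wrist view, with its top at about (285–365, 221–267) as predicted. The core stands in the clamp and the pawl is up. Regrasp by the narrow ends.

Emit:
{"fn": "carry_out", "kwargs": {"dp": [[0,0,25],[0,0,30],[0,0,30],[0,0,25],[0,0,15],[0,0,5],[0,0,0],[0,0,0]], "angular": [[0,0,0],[0,0,0],[0,0,0],[0,0,0],[0,0,0],[0,0,0],[0,0,0],[0,0,0]]}}

```text
time: 18.55
position: [0.5687, -0.096, 0.0473]
eef_rot: [180.0, 0.0, 110.9]
force: [-0.6, 0.6, 0.7]
finger_gap: 0.0851
grasp_force: 0.0
```

Emit:
{"fn": "carry_out", "kwargs": {"dp": [[0,0,0],[0,0,0],[0,0,0],[0,0,0],[0,0,0],[0,0,0],[0,0,0]], "angular": [[0,0,0],[0,0,0],[0,0,0],[0,0,0],[0,0,0],[0,0,0],[0,0,0]], "grip": 50}}

```text
time: 19.13
position: [0.5689, -0.0961, 0.0479]
eef_rot: [179.9, 0.1, 111.0]
force: [-1.2, -0.3, 5.5]
finger_gap: 0.0555
grasp_force: 64.4
```

Run:
```python
from h import *
from scipy.optimize import minimize
t=load("top0"); im=t["pixels"]; hsv=cv2.cvtColor(im,cv2.COLOR_RGB2HSV)
x0,y0,x1,y1=415,245,475,300
m=((hsv[...,0]>100)&(hsv[...,0]<122)&(hsv[...,1]>110))[y0:y1,x0:x1]
S=8
def sil(p):
    x,y,yaw,A,B=p; o=np.zeros(((y1-y0)*S,(x1-x0)*S),np.uint8)
    def poly(P): q=proj(t,P)-[x0-.5,y0-.5]; cv2.fillConvexPoly(o,cv2.convexHull((q*S).astype(np.int32)),1)
    poly(np.r_[place(box(-A,A,-B,B,0),x,y,yaw),place(box(-A,A,-B,B,.006),x,y,yaw)])
    for a,b in((-.0315,-.0215),(.0215,.0315)):
        poly(np.r_[place(box(-.022,.022,a,b,0.006),x,y,yaw),place(box(-.022,.022,a,b,.068),x,y,yaw)])
    return cv2.resize(o.astype(np.float32),(x1-x0,y1-y0),interpolation=cv2.INTER_AREA)
f=lambda p: np.abs(sil(p*np.array([.001,.001,1,.001,.001]))-m).sum()
best=None
for y in(-298,-304):
    s=np.array([430,y,21,38,40.]); sim=np.vstack([s]+[s+np.eye(5)[i]*[5,5,4,3,3][i] for i in range(5)])
    q=minimize(f,s,method="Nelder-Mead",options=dict(initial_simplex=sim,maxiter=600)); print(q.x.round(2),q.fun,m.sum())
```

```text
[ 427.11 -301.91   20.99   38.33   39.64] 50.625 1324
[ 427.26 -302.32   21.25   38.66   40.27] 51.96875 1324
```

Emit:
{"fn": "carry_out", "kwargs": {"dp": [[0,0,-5],[0,0,-15],[0,0,-25],[0,0,-30],[0,0,-30],[0,0,-25],[0,0,-12],[0,0,0]], "angular": [[0,0,0],[0,0,0],[0,0,0],[0,0,0],[0,0,0],[0,0,0],[0,0,0],[0,0,0]]}}

```text
time: 19.8
position: [0.5691, -0.0961, 0.1912]
eef_rot: [179.8, 0.1, 111.0]
force: [0.5, -1.3, -2.5]
finger_gap: 0.0552
grasp_force: 64.3
```

Emit:
{"fn": "carry_out", "kwargs": {"dp": [[-10,-10,0],[-21,-20,0],[-22,-21,0],[-22,-21,0],[-22,-21,0],[-22,-21,0],[-22,-22,0],[-22,-22,0]], "angular": [[0,0,0],[0,0,0],[0,0,0],[0,0,0],[0,0,0],[0,0,0],[0,0,0],[0,0,0]]}}

```text
time: 20.47
position: [0.4774, -0.306, 0.1861]
eef_rot: [-179.9, -0.2, 111.0]
force: [-0.4, -0.8, -3.2]
finger_gap: 0.0551
grasp_force: 64.4
```

Emit:
{"fn": "carry_out", "kwargs": {"dp": [[-20,-20,0],[-17,-17,0],[-11,-10,0],[0,0,0],[0,0,0],[0,0,0]], "angular": [[0,0,0],[0,0,0],[0,0,0],[0,0,0],[0,0,0],[0,0,0]]}}

```text
time: 20.97
position: [0.4526, -0.3656, 0.1876]
eef_rot: [-180.0, -0.1, 111.0]
force: [0.2, -0.5, -2.9]
finger_gap: 0.0554
grasp_force: 64.5
```

```bash
python3 snap.py wrist w6
python3 - <<'E'
from h import *
c=load("w6"); im=c["pixels"].copy()
for P in (box(-.038,.038,-.04,.04,.006),box(-.022,.022,.0215,.0315,.068),box(-.022,.022,-.0315,-.0215,.068)):
    q=proj(c,place(P,.4272,-.302,21.1)); print(q.round(1).tolist())
    cv2.polylines(im,[q.round().astype(np.int32)],True,(255,255,0),1)
cv2.imwrite("pics/w6o.png",im[:,:,::-1])
E
```

```text
{'time': 21.0167, 'q': array([-4.25129e+01,  2.44445e+01,  8.58687e+01,  1.17000e-02,
        6.97461e+01, -6.35820e+01]), 'position': array([ 0.4529, -0.3655,  0.1879]), 'eef_rot': array([-1.799834e+02, -5.800000e-02,  1.110650e+02]), 'force': array([-0.5283, -0.119 , -2.5555]), 'finger_gap': 0.05529809228022484, 'grasp_force': 64.46085333824158}
[[ 0.933 -0.342 -0.11   0.425]
 [ 0.359  0.887  0.291 -0.292]
 [-0.002 -0.311  0.951  0.312]
 [ 0.     0.     0.     1.   ]]
[[278.0, 185.1], [366.8, 185.1], [370.6, 83.6], [274.0, 83.7]]
[[287.4, 104.9], [356.4, 104.9], [356.8, 87.9], [286.9, 88.0]]
[[289.8, 187.7], [354.2, 187.7], [354.6, 172.9], [289.4, 172.9]]
```

View pics/w6o.png

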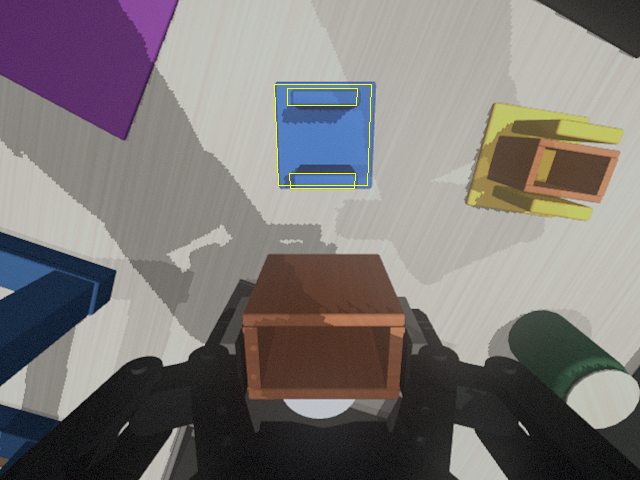

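The overlay shows the cradle plate (276–375, 82–188) about 2 px right of the model. The held sleeve is upright at (245–405, 255–400). Refine both in this view.

Run:
```python
from h import *
from scipy.optimize import minimize
t=load("w6"); im=t["pixels"]; hsv=cv2.cvtColor(im,cv2.COLOR_RGB2HSV)
x0,y0,x1,y1=255,65,395,215
m=((hsv[...,0]>98)&(hsv[...,0]<125)&(hsv[...,1]>110))[y0:y1,x0:x1]
S=6
def sil(p):
    x,y,yaw,A,B=p; o=np.zeros(((y1-y0)*S,(x1-x0)*S),np.uint8)
    def poly(P): q=proj(t,P)-[x0-.5,y0-.5]; cv2.fillConvexPoly(o,cv2.convexHull((q*S).astype(np.int32)),1)
    poly(np.r_[place(box(-A,A,-B,B,0),x,y,yaw),place(box(-A,A,-B,B,.006),x,y,yaw)])
    for a,b in((-.0315,-.0215),(.0215,.0315)):
        poly(np.r_[place(box(-.022,.022,a,b,0.006),x,y,yaw),place(box(-.022,.022,a,b,.068),x,y,yaw)])
    return cv2.resize(o.astype(np.float32),(x1-x0,y1-y0),interpolation=cv2.INTER_AREA)
f=lambda p: np.abs(sil(p*np.array([.001,.001,1,.001,.001]))-m).sum()
s=np.array([428,-302,21,38,40.]); sim=np.vstack([s]+[s+np.eye(5)[i]*[4,4,3,2,2][i] for i in range(5)])
q=minimize(f,s,method="Nelder-Mead",options=dict(initial_simplex=sim,maxiter=600)); print(q.x.round(2),q.fun,m.sum())
p=np.argwhere(m); print(p.min(0)+[y0,x0],p.max(0)+[y0,x0])
# wall top edges: gradient along rows at columns 300..345
g=im[:,300:345].astype(float).mean((1,2)); print("rows",[(v,int(g[v])) for v in range(78,194)])
zb=.1879-.0439
P=np.r_[box(-.028,.028,-.018,.018,0),box(-.028,.028,-.018,.018,.06)]
print("sleeve pred",proj(t,place(P,.4529,-.3655,21.07,zb)).round(1).tolist())
r=im[:,310:340].astype(int).mean(1); 
print("sleeve col rows",[(v,r[v].astype(int).tolist()) for v in (list(range(248,260))+list(range(308,332,2))+list(range(384,404,2)))])
for v in (290,320): print(v,[(u,im[v,u].tolist()) for u in list(range(238,262,3))+list(range(385,412,3))])
```

```text
[ 429.   -301.26   21.05   39.27   41.44] 383.52777099609375 9854
[ 82 275] [187 374]
rows [(78, 191), (79, 191), (80, 194), (81, 166), (82, 111), (83, 132), (84, 139), (85, 138), (86, 138), (87, 139), (88, 140), (89, 123), (90, 109), (91, 125), (92, 133), (93, 136), (94, 134), (95, 134), (96, 134), (97, 135), (98, 134), (99, 133), (100, 133), (101, 132), (102, 131), (103, 123), (104, 110), (105, 91), (106, 68), (107, 67), (108, 66), (109, 77), (110, 92), (111, 99), (112, 99), (113, 100), (114, 99), (115, 101), (116, 103), (117, 102), (118, 102), (119, 104), (120, 104), (121, 107), (122, 113), (123, 127), (124, 134), (125, 134), (126, 134), (127, 134), (128, 134), (129, 134), (130, 134), (131, 134), (132, 134), (133, 134), (134, 134), (135, 134), (136, 134), (137, 133), (138, 133), (139, 133), (140, 133), (141, 133), (142, 134), (143, 134), (144, 134), (145, 133), (146, 133), (147, 133), (148, 133), (149, 133), (150, 134), (151, 133), (152, 133), (153, 133), (154, 133), (155, 133), (156, 133), (157, 133), (158, 133), (159, 133), (160, 133), (161, 134), (162, 133), (163, 136), (164, 1
[... 1320 characters left out ...]
]), (247, [54, 58, 55]), (250, [55, 55, 53]), (253, [78, 52, 40]), (256, [87, 61, 52]), (259, [84, 60, 48]), (385, [109, 82, 71]), (388, [100, 74, 59]), (391, [103, 77, 63]), (394, [160, 150, 142]), (397, [191, 190, 182]), (400, [191, 189, 182]), (403, [191, 188, 180]), (406, [191, 188, 182]), (409, [194, 191, 185])]
320 [(238, [75, 73, 70]), (241, [69, 70, 68]), (244, [142, 96, 69]), (247, [144, 94, 71]), (250, [143, 96, 73]), (253, [146, 94, 70]), (256, [130, 81, 59]), (259, [143, 94, 70]), (385, [185, 126, 93]), (388, [186, 127, 96]), (391, [186, 129, 97]), (394, [185, 126, 95]), (397, [183, 122, 92]), (400, [186, 128, 98]), (403, [179, 120, 92]), (406, [94, 91, 89]), (409, [95, 92, 89])]
```

Cradle centre is (0.4288, -0.3014), yaw 21°. Wall inner edges at rows 105 and 174 match the model within 1 px.

Emit:
{"fn": "carry_out", "kwargs": {"dp": [[20,0.6,0],[28,0,0],[20.4,0,0],[0,0,15],[0,0,25],[0,0,15],[0,0,0],[0,0,0]], "angular": [[0,0,0],[0,0,0],[0,0,0],[0,0,0],[0,0,0],[0,0,0],[0,0,0],[0,0,0]]}}

```text
time: 21.68
position: [0.4288, -0.3016, 0.1334]
eef_rot: [-180.0, -0.1, 111.1]
force: [0.9, -0.5, -2.6]
finger_gap: 0.0551
grasp_force: 64.4
```

```bash
python3 snap.py wrist w7|head -3
python3 - <<'E'
from h import *
from rig import r
c=load("w7"); p=r.sense()["position"]; im=c["pixels"]
for y in(.0215,.0315,-.0215,-.0315): print(y,proj(c,place(np.array([[-.022,y,.068],[.022,y,.068]]),.4288,-.3014,21.05)).round(1).tolist())
P=np.r_[box(-.028,.028,-.018,.018,0),box(-.028,.028,-.018,.018,.06)]
print(proj(c,place(P,p[0],p[1],21.05,p[2]-.0439)).round(1).tolist())
g=im[:,305:340].astype(int).mean(1).astype(int)
print([(v,g[v].tolist()) for v in range(170,320,2)])
E
```

```text
{'time': 21.7333, 'q': array([-3.91401e+01,  2.13199e+01,  9.82320e+01,  1.90000e-03,
        6.04103e+01, -6.01980e+01]), 'position': array([ 0.4291, -0.302 ,  0.1343]), 'eef_rot': array([1.799798e+02, 3.200000e-02, 1.110570e+02]), 'force': array([ 0.0171, -0.6167, -3.443 ]), 'finger_gap': 0.05527245776910742, 'grasp_force': 64.40326809883118}
[[ 0.933 -0.343 -0.11   0.401]
0.0215 [[283.4, 231.9], [362.9, 232.0]]
0.0315 [[282.8, 214.3], [363.6, 214.4]]
-0.0215 [[285.9, 301.6], [360.3, 301.7]]
-0.0315 [[286.4, 316.5], [359.8, 316.7]]
[[270.2, 316.9], [376.1, 317.1], [379.5, 253.2], [266.9, 253.0], [247.0, 400.7], [398.6, 401.0], [405.7, 314.7], [240.0, 314.3]]
[(170, [190, 191, 185]), (172, [190, 191, 185]), (174, [190, 191, 186]), (176, [192, 192, 186]), (178, [89, 103, 131]), (180, [80, 117, 180]), (182, [86, 126, 189]), (184, [85, 125, 189]), (186, [84, 125, 188]), (188, [84, 125, 189]), (190, [83, 124, 188]), (192, [83, 124, 189]), (194, [74, 106, 164]), (196, [56, 68, 96]), (198, [56, 68, 98]), (200, [54, 67, 97]), (202, [55, 67, 98]), (204, [54, 67, 97]), (206, [52, 66, 98]), (
[... 503 characters left out ...]
6]), (254, [80, 64, 75]), (256, [90, 61, 58]), (258, [90, 59, 57]), (260, [90, 61, 57]), (262, [90, 60, 55]), (264, [90, 60, 56]), (266, [90, 60, 55]), (268, [90, 59, 53]), (270, [90, 59, 53]), (272, [90, 60, 53]), (274, [91, 59, 52]), (276, [91, 59, 51]), (278, [91, 60, 51]), (280, [91, 59, 50]), (282, [91, 58, 49]), (284, [91, 57, 47]), (286, [91, 58, 47]), (288, [91, 59, 48]), (290, [91, 58, 47]), (292, [92, 58, 46]), (294, [91, 58, 46]), (296, [91, 58, 46]), (298, [91, 57, 45]), (300, [90, 57, 44]), (302, [90, 56, 43]), (304, [90, 56, 43]), (306, [87, 55, 41]), (308, [88, 55, 42]), (310, [88, 55, 42]), (312, [85, 53, 39]), (314, [134, 85, 62]), (316, [151, 98, 71]), (318, [145, 94, 69])]
```

Emit:
{"fn": "carry_out", "kwargs": {"dp": [[0,0,8],[0,0,8],[0,0,8],[0,0,6],[0,0,5],[0,0,0],[0,0,0]], "angular": [[0,0,0],[0,0,0],[0,0,0],[0,0,0],[0,0,0],[0,0,0],[0,0,0]]}}

```text
time: 22.32
position: [0.4285, -0.3023, 0.0983]
eef_rot: [-180.0, -0.0, 111.0]
force: [0.2, -0.1, -3.6]
finger_gap: 0.0551
grasp_force: 64.5
```

Inside the walls with no contact. Continue down.

Emit:
{"fn": "carry_out", "kwargs": {"dp": [[0,0.5,10],[0,0,12],[0,0,10],[0,0,8],[0,0,4],[0,0,1.5],[0,0,0],[0,0,0]], "angular": [[0,0,0],[0,0,0],[0,0,0],[0,0,0],[0,0,0],[0,0,0],[0,0,0],[0,0,0]]}}

```text
time: 22.98
position: [0.4292, -0.3023, 0.0532]
eef_rot: [180.0, 0.0, 111.0]
force: [-0.1, 0.9, -3.2]
finger_gap: 0.0551
grasp_force: 64.6
```

Emit:
{"fn": "carry_out", "kwargs": {"dp": [[0,0,0.5],[0,0,0.5],[0,0,0]], "angular": [[0,0,0],[0,0,0],[0,0,0]]}}

```text
time: 23.23
position: [0.4292, -0.3022, 0.0522]
eef_rot: [180.0, 0.0, 111.0]
force: [-0.1, 0.1, -3.3]
finger_gap: 0.0554
grasp_force: 64.6
```

Emit:
{"fn": "carry_out", "kwargs": {"dp": [[0,0,0.7],[0,0,0.7],[0,0,0],[0,0,0]], "angular": [[0,0,0],[0,0,0],[0,0,0],[0,0,0]]}}

```text
time: 23.57
position: [0.429, -0.3021, 0.0505]
eef_rot: [-180.0, -0.0, 111.0]
force: [0.5, 0.3, -2.8]
finger_gap: 0.0552
grasp_force: 64.6
```

Emit:
{"fn": "carry_out", "kwargs": {"dp": [[0,0,0.4],[0,0,0],[0,0,0]], "angular": [[0,0,0],[0,0,0],[0,0,0]]}}

```text
time: 23.82
position: [0.4291, -0.3021, 0.0501]
eef_rot: [-180.0, -0.0, 111.0]
force: [-0.2, -0.2, -3.3]
finger_gap: 0.0552
grasp_force: 64.6
```

Emit:
{"fn": "carry_out", "kwargs": {"dp": [[0,0,0.5],[0,0,0],[0,0,0]], "angular": [[0,0,0],[0,0,0],[0,0,0]]}}

```text
time: 24.07
position: [0.4292, -0.3022, 0.0499]
eef_rot: [180.0, 0.0, 111.0]
force: [-1.6, 0.9, 1.9]
finger_gap: 0.0555
grasp_force: 64.9
```

Emit:
{"fn": "carry_out", "kwargs": {"dp": [[0,0,0.4],[0,0,0],[0,0,0]], "angular": [[0,0,0],[0,0,0],[0,0,0]]}}

```text
time: 24.32
position: [0.4292, -0.3022, 0.0499]
eef_rot: [180.0, 0.0, 111.0]
force: [-3.9, 2.7, 7.7]
finger_gap: 0.0555
grasp_force: 66.1
```

Seated. Release and withdraw.

Emit:
{"fn": "carry_out", "kwargs": {"dp": [[0,0,0],[0,0,0],[0,0,0],[0,0,0],[0,0,0],[0,0,0]], "angular": [[0,0,0],[0,0,0],[0,0,0],[0,0,0],[0,0,0],[0,0,0]], "grip": 80}}

```text
time: 24.82
position: [0.4291, -0.3021, 0.0493]
eef_rot: [180.0, 0.0, 111.0]
force: [-0.9, 0.2, -0.1]
finger_gap: 0.0799
grasp_force: 0.0
```

Emit:
{"fn": "carry_out", "kwargs": {"dp": [[0,0,-8],[0,0,-20],[0,0,-35],[0,0,-35],[0,0,-25],[0,0,-15],[0,0,0],[0,0,0]], "angular": [[0,0,0],[0,0,0],[0,0,0],[0,0,0],[0,0,0],[0,0,0],[0,0,0],[0,0,0]]}}

```text
time: 25.48
position: [0.4292, -0.3022, 0.1881]
eef_rot: [180.0, 0.1, 111.0]
force: [-1.2, 0.1, -1.3]
finger_gap: 0.08
grasp_force: 0.0
```

```bash
python3 snap.py wrist w8|head -1
python3 - <<'E'
from h import *
c=load("w8"); im=c["pixels"]; hsv=cv2.cvtColor(im,cv2.COLOR_RGB2HSV)
print("pred sleeve",proj(c,place(box(-.028,.028,-.018,.018,.066),.4288,-.302,21.05)).round(1).tolist())
m=((hsv[...,0]>4)&(hsv[...,0]<16)&(hsv[...,1]>100)); m[:190]=0;m[310:]=0;m[:,:260]=0;m[:,390:]=0
p=np.argwhere(m); print(p.min(0),p.max(0)); print([(v,np.where(m[v])[0][[0,-1]].tolist()) for v in range(215,275,10) if m[v].any()])
for y in(.0215,-.0215): print(y,proj(c,place(np.array([[-.022,y,.068],[.022,y,.068]]),.4288,-.3014,21.05)).round(1).tolist())
E
```

```text
{'time': 25.5333, 'q': array([-39.1525,  17.507 ,  95.5633,   0.    ,  66.9507, -60.1622]), 'position': array([ 0.4288, -0.302 ,  0.187 ]), 'eef_rot': array([-1.799895e+02, -1.830000e-02,  1.110097e+02]), 'force': array([-0.9725, -0.2925, -0.1786]), 'finger_gap': 0.0801343588157349, 'grasp_force': 0.0}
pred sleeve [[284.7, 260.4], [360.6, 260.4], [362.3, 212.9], [283.0, 212.9]]
[201 285] [260 361]
[(215, [285, 361]), (225, [285, 361]), (235, [285, 361]), (245, [285, 360]), (255, [286, 360])]
0.0215 [[291.4, 208.0], [354.5, 208.0]]
-0.0215 [[293.0, 265.1], [352.9, 265.2]]
```

The sleeve stands centred in the cradle, clear of the walls and released. Hand in.

```bash
python3 -c "
from rig import r
print(r.sign_off())"
```

```text
the job is handed in; nothing more can be done
None
```

I handed the job in at about 25.5 s: the sleeve stands upright and released in the blue cradle, and I left the pawl up, the jaw back 45 mm and the core standing in the clamp. The sign-off returned no verdict.

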